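# Start a bench control station and hold it running

## Robot

A 7-joint arm with a two-finger parallel gripper is mounted at the origin on a cart in front of the work surface, level with it; the furniture and walls round the work are solid. World frame = base frame: x ahead of the robot, y to its left, z up, the work surface at z = 0. Lengths are in m, angles in rad, forces in N, time in s.
With the tool pointing down it reaches from about 0.35 to 0.9 m from the base axis. Payload 8.1 kg.
Tool frame: the origin (TCP) lies midway between the tips of the shut fingers; the grasp point (between the pads) lies 19 mm behind it (robot.grip_point_offset is the distance from the TCP to the grasp point, in m); z points along the fingers, y is the line along which they close (so a half turn about z gives the same grasp; the last joint's range is limited). The gripper opens to 92 mm and grips with 3 to 60 N. Pads are 19 mm wide; open, the fingers measure 130 mm over their backs; the gripper's body (75 mm by 190 mm) begins 47 mm behind the grasp point.
Start: joints at [-1.367, 0.434, 0.025, 1.573, -0.012, 1.134, -0.075], TCP at [0.189, 0.596, 0.196] pointing down, gripper open.
Joint ranges: [-2.62, 2.62], [-0.44, 2.09], [-1.27, 1.32], [0.08, 2.57], [-1.32, 4.46], [0.12, 2], [-2.74, 2.74]. Speed limits (rad/s): [2.22, 2.22, 3.01, 3.01, 3.14, 3.14, 3.14].

## Interface

Orientations are given as a unit quaternion [x, y, z, w].
In Python, from plant import robot gives the robot as it stands.
- The arm moves only by the tool drive_tool, never from a script. Its argument "deltas" is a list of rows, each a list of 3 entries, a list of its own where there are three numbers: the opening, from 0 (shut) to 1 (fully open), then the shift along the tool's x, y, z in m, then the turn, a rotation vector about the tool's x, y, z in degrees. In form: [[gripper, [dx, dy, dz], [ax, ay, az]], ...]. A call has 1 to 8 rows; each row is the pose to reach, as a shift and turn from the pose commanded when the call began, along the tool's axes at that moment; what a row does not reach only later rows make up. A row lasts 1/10 s, in which the tool goes at most 50 mm and 8.59 degrees, less where a joint would pass 70% of its speed; a pose out of reach is approached as far as the arm can. A call with a gripper value outside its range is refused whole. The fingers move at their own pace and stop on an object; "force" is the grip in N (left out, the last holds). Time passes only in rows, so rows that repeat a pose let the fingers close. It gives the time, the measured TCP pose, the force, the opening and the grip force at its end, in the units of the state.
- robot.state(): the state, without advancing time (a new reading comes with each control period).
- robot.grab_frame(name): name is "scene" or "top" or "wrist"; returns (picture, depth): 480x640x3 uint8, red, green, blue; 480x640 float32, m along the optical axis (not along the pixel's ray), 0 where there is no reading.
- robot.camera_info(name): a dict with "fovy" (degrees; the focal length in pixels is half the picture's height over the tangent of half this angle, whatever the lens; pixels are square), "cx", "cy" (the principal point, pixels), "k1" (the pictures are not rectified: a ray, as slopes to the right and down, at radius r is drawn at 1 + k1 r^2 times it, then the intrinsics apply), "origin" and "orientation" of the camera in the world. Camera axes: x right, y down, z forward; pixel columns grow to the right and rows downward; lengths in m; the calibration is good to about 2 mm. A picture is of the moment at which its call begins: read the wrist's pose just before it. camera_info takes no time and is no camera call; for the wrist camera it gives the pose at the moment of the call.
- robot.hand_in(): hands the job in; it is judged then, once.
Trained networks look in the newest picture that a camera, given by its name, has taken for a name from the list of things; names that differ only in an ending like _2 or _b are one class to them, and where a whole thing is asked for, a point or a joint stands for the part that bears it (a point fixed in the world has none). Each returns a list of dicts, best first, with "confidence" (0 to 1); they miss things now and then, are a little off and sometimes report something else, mostly with a low value. They report only what shows in the picture. A call takes as long as a camera call.
- robot.masks_of(camera, name): "mask" (480x640 bool, what is visible of it) and "centre" ([column, row] in pixels, amid what is visible of it).
The state is a dict: "t": time; "qpos": joint angles; "joint_vel": joint speeds; "joint_efforts": joint torques, N m; "tcp_pos": TCP position; "eef_rot": TCP orientation; "contact_force": force on the tool from outside, world axes, zero at the start; "torque": the same for the moment, N m; "grip_width": finger opening in m; "grasp_force": force on a finger pad.
Only numpy, scipy, OpenCV 4.12 (cv2) and the standard library are available. Lean on these libraries where they do the work, as an engineer would, in place of code of your own. Each camera call takes 0.05 s, during which the arm holds its last target. There are 200 camera calls.

## Task

Start the machine from the flat control box on the bench, pressing from above with the closed fingertips, in this order and each one fully before the next: push down the raised end of the long rocker, push in the square key (both stay where you leave them), then press the large round button all the way down and finish while the fingers are still holding it down. The controls sit in a different order each time; never press the small round button. Grip and lift nothing: leave the loose nut, bearing and tape measure where they are.

Things in the scene. Friction and masses are not known exactly. Their poses are not given: they have to be found in the camera images.
- station: Fixed flat grey control box with an aluminium lid, 160 (x) x 320 (y) x 55 mm high; origin at the centre of its underside, x to its rear, y along its length to the left, z up. The lid's top is 55 mm above the origin. Four black controls stand in one row along y, at x = +20 mm in this frame, at y = -105, -35, +35 and +105 mm, in an order that varies; all are turned as the box is.
- rocker_raised (a point): Point to press on the long black rocker (53 x 29 mm, in a rectangular steel frame 7 mm high): the middle of the ribs on its raised end, on its top face, moving with it. The rocker's length lies along the box's x; it pivots about its middle and the raised end is the rear one (+x of the box, 16 mm rearward of the pivot), its edge about 8 mm further out. When over, this half lies level, its face 14 mm above the box's lid, and the point has gone down about 5 mm.
- rocker (a joint): Rocker angle in rad: 0 to 0.05 at the start (rear end raised), grows as the rear end goes down, stop at 0.30. About 3.5 N at the point moves it; it stays where it is left. Over means above 0.25.
- key_top (a point): Centre of the top face of the square black key (29 x 29 mm, in a square steel frame 7 mm high); moves with it. 18 mm above the box's lid when out, 10 mm when fully in.
- key (a joint): How far the square key is pushed in, m: 0 to 0.001 at the start, stop at 0.008. About 3 N moves it straight down; it stays where it is left. Fully in means above 0.006.
- big_top (a point): Centre of the top face of the large round black button (36 mm across, on a round steel collar 7 mm high and 46 mm across); moves with it. 20 mm above the box's lid when up, 12 mm when fully down.
- big (a joint): How far the large button is pressed, m: 0 up, stop at 0.008. A spring returns it: 1.8 N to start, 6.6 N fully down. It counts as held down above 0.0055.
- small_top (a point): Centre of the top face of the small round black button (18 mm across, on a round steel collar 6 mm high and 28 mm across), 15 mm above the box's lid. Not to be pressed.
- small (a joint): How far the small button is pressed, m: 0 up, stop at 0.004; a spring returns it. Must stay below 0.002.
- nut_mid (a point): Middle of a loose steel hex nut, 24 x 27 x 14 mm, lying on the box's lid near its front edge, about 75 mm in front of the line of the controls. Leave alone.
- bearing_mid (a point): Middle of a loose ball bearing, 52 mm across and 16 mm high, lying on the bench to the left of the box. Leave alone.
- tape_mid (a point): Middle of a loose yellow tape measure, 38 x 84 x 66 mm high, standing on the bench to the right of the box. Leave alone.

How it is judged:
By the outcome, as a careful person would: the job done as asked, in the order asked, and still so for the second after the job is handed in, while the arm keeps its last pose, push and grip.
It also fails if it takes over 35 s, if anything falls off the work surface, if the arm or the gripper's body presses on something with over 40 N, if the wrist force passes 120 N, or if a joint passes its speed limit or range.

## Working session

There is one attempt and no reset: what is moved stays moved. The work goes in short steps, Python scripts to look and compute and a tool call to move; the robot and the scene stay as the last step left them, time stands still between calls to the robot, and variables do not carry over. Pictures are saved under pics/ and viewed, at most 10 in all, crops included, and the job is handed in when it is done.

Besides the shell and the picture viewer there is one more tool, called after "Call:" by a JSON object that holds its "op" and its "data", one argument or row to a line. drive_tool: Moves the arm, as the interface text tells. Its arguments: {"type":"object","properties":{"deltas":{"type":"array"},"force":{"type":"number"}},"required":["deltas"]}

```bash
mkdir -p pics; cat > h.py <<'E'
import numpy as np, cv2
from scipy.spatial.transform import Rotation as R
from plant import robot
def world(name, uv, depth, info=None):
    i=info or robot.camera_info(name); f=240/np.tan(np.radians(i["fovy"])/2)
    K=np.array([[f,0,i["cx"]],[0,f,i["cy"]],[0,0,1]])
    p=cv2.undistortPoints(np.array(uv,float).reshape(-1,1,2),K,np.array([i["k1"],0,0,0,0.])).reshape(-1,2)
    z=np.asarray(depth,float).reshape(-1,1)
    return (R.from_quat(i["orientation"]).apply(np.c_[p,np.ones(len(p))]*z))+i["origin"]
def find(cam,name,depth):
    out=[]
    for d in robot.masks_of(cam,name)[:2]:
        v,u=np.nonzero(d["mask"]&(depth>0))
        if len(u)<5: continue
        P=world(cam,np.c_[u,v],depth[v,u])
        out.append((round(d["confidence"],2),np.round(d["centre"]),len(u),np.median(P,0).round(4),P))
    return out
E
python3 - <<'E'
from h import *
s=robot.state(); print(s["t"],s["tcp_pos"],s["eef_rot"])
pic,d=robot.grab_frame("top"); cv2.imwrite("pics/top.png",pic[:,:,::-1])
for n in ["station","rocker","key","big","small","nut_mid","bearing_mid","tape_mid"]:
    for o in find("top",n,d): print(n,*o[:4],o[4].min(0).round(3),o[4].max(0).round(3))
E
```

```text
0.0 [0.18866447 0.59524327 0.19523704] [ 1.52870701e-01  9.88245867e-01 -8.08334953e-04 -5.07789780e-05]
station 0.79 [344. 243.] 12050 [ 0.5187 -0.0061  0.0554] [ 0.423 -0.191 -0.003] [0.651 0.163 0.069]
rocker 0.65 [371. 228.] 416 [ 0.5408 -0.0521  0.0711] [ 0.515 -0.068  0.061] [ 0.569 -0.035  0.079]
key 0.69 [295. 212.] 264 [0.5661 0.0854 0.0727] [0.551 0.07  0.055] [0.583 0.103 0.077]
key 0.48 [404. 235.] 259 [ 0.5283 -0.1206  0.0755] [ 0.513 -0.137  0.069] [ 0.545 -0.104  0.081]
big 0.71 [404. 235.] 287 [ 0.528  -0.1204  0.0754] [ 0.512 -0.137  0.063] [ 0.545 -0.104  0.081]
big 0.38 [333. 225.] 56 [0.5541 0.0155 0.0704] [0.547 0.008 0.067] [0.562 0.023 0.074]
bearing_mid 0.73 [228. 197.] 472 [0.619  0.215  0.0154] [ 0.595  0.19  -0.003] [0.644 0.24  0.021]
bearing_mid 0.36 [297. 218.] 252 [0.5648 0.0852 0.0727] [0.551 0.07  0.055] [0.582 0.101 0.077]
tape_mid 0.83 [465. 263.] 840 [ 0.4736 -0.2306  0.0584] [ 0.452 -0.289 -0.001] [ 0.503 -0.202  0.068]
```

View pics/top.png

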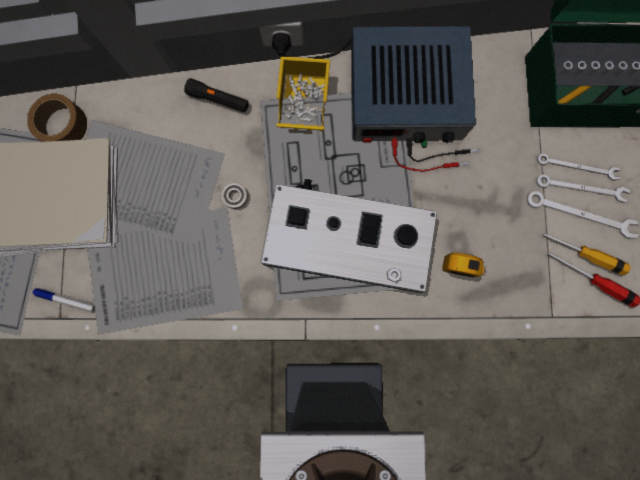

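The picture shows, left to right: key (297,216), small button (333,223), rocker (370,229) and large button (405,235). The key-to-large-button distance measures 209 mm against 210 expected, and the heights fit. The box's yaw is about -10.4°. I'm moving towards the point above the rocker now with the fingers shut.

Call:
{"op": "drive_tool", "data": {
  "deltas": [
    [0, [-0.034, -0.032, 0], [0, 0, -1]],
    [0, [-0.068, -0.064, 0], [0, 0, -2]],
    [0, [-0.102, -0.095, 0], [0, 0, -3]],
    [0, [-0.137, -0.127, 0], [0, 0, -4]],
    [0, [-0.171, -0.159, 0], [0, 0, -5]],
    [0, [-0.205, -0.191, 0], [0, 0, -6]],
    [0, [-0.24, -0.222, 0], [0, 0, -7.2]],
    [0, [-0.274, -0.254, 0], [0, 0, -7.2]]
  ],
  "force": 20
}}

```text
t: 1.25
tcp_pos: [0.3741, 0.2693, 0.1964]
eef_rot: [0.09, 0.996, 0.0, 0.0]
contact_force: [0.6, 0.8, -0.0]
grip_width: 0.0325
grasp_force: 0.0
```

```bash
cat >> h.py <<'E'
def to(target, yaw=None):
    s=robot.state(); r=R.from_quat(s["eef_rot"]); M=r.as_matrix()
    print("t",s["t"],"tcp",np.round(s["tcp_pos"],4),"F",np.round(s["contact_force"],2),"grip",round(s["grip_width"],4))
    print("z",M[:,2].round(4),"yaw y", np.degrees(np.arctan2(-M[0,1],M[1,1])).round(2))
    print("delta tool mm",(r.inv().apply(np.array(target)-s["tcp_pos"])*1000).round(1))
E
python3 -c "
from h import *
to([.556,-.055,.19])"
```

```text
t 1.25 tcp [0.3741 0.2693 0.1964] F [ 0.64  0.83 -0.03] grip 0.0325
z [ 7.e-04  8.e-04 -1.e+00] yaw y -10.33
delta tool mm [-237.1 -286.4    6.3]
```

Call:
{"op": "drive_tool", "data": {
  "deltas": [
    [0, [-0.03, -0.036, 0], [0, 0, 0]],
    [0, [-0.06, -0.072, 0], [0, 0, 0]],
    [0, [-0.09, -0.108, 0], [0, 0, 0]],
    [0, [-0.12, -0.144, 0], [0, 0, 0]],
    [0, [-0.15, -0.18, 0], [0, 0, 0]],
    [0, [-0.18, -0.216, 0], [0, 0, 0]],
    [0, [-0.21, -0.252, 0], [0, 0, 0]],
    [0, [-0.237, -0.286, 0], [0, 0, 0]]
  ]
}}

```text
t: 2.05
tcp_pos: [0.5558, -0.0552, 0.1963]
eef_rot: [0.091, 0.996, -0.0, 0.0]
contact_force: [0.3, 2.0, 0.1]
grip_width: 0.0003
grasp_force: 0.0
```

```bash
python3 - <<'E'
from h import *
to([.556,-.055,.09])
i=robot.camera_info("wrist")
pic,d=robot.grab_frame("wrist"); cv2.imwrite("pics/w1.png",pic[:,:,::-1])
print(i["origin"])
for n in ["rocker","key","big","small"]:
    for o in find("wrist",n,d): print(n,*o[:4],o[4].min(0).round(3),o[4].max(0).round(3))
to([.556,-.055,.09])
E
```

```text
t 2.05 tcp [ 0.5558 -0.0552  0.1963] F [0.29 2.02 0.14] grip 0.0003
z [ 8.e-04 -1.e-04 -1.e+00] yaw y -10.39
delta tool mm [-1.000e-01  2.000e-01  1.063e+02]
[ 0.47703226 -0.04049655  0.38558655]
rocker 0.84 [320. 190.] 2699 [ 0.5405 -0.0577  0.0708] [ 0.514 -0.076  0.063] [ 0.568 -0.04   0.077]
key 0.63 [502. 189.] 1700 [0.5648 0.0811 0.0724] [0.55  0.066 0.055] [0.583 0.107 0.075]
big 0.89 [231. 193.] 1832 [ 0.5263 -0.1187  0.0749] [ 0.51  -0.137  0.061] [ 0.547 -0.103  0.078]
small 0.66 [410. 190.] 465 [0.5507 0.0179 0.07  ] [0.543 0.01  0.06 ] [0.563 0.028 0.072]
t 2.3 tcp [ 0.5546 -0.0526  0.1958] F [-0.48  0.87 -0.  ] grip 0.0005
z [-6.e-04  5.e-04 -1.e+00] yaw y -10.39
delta tool mm [ -1.9  -2.1 105.8]
```

View pics/w1.png

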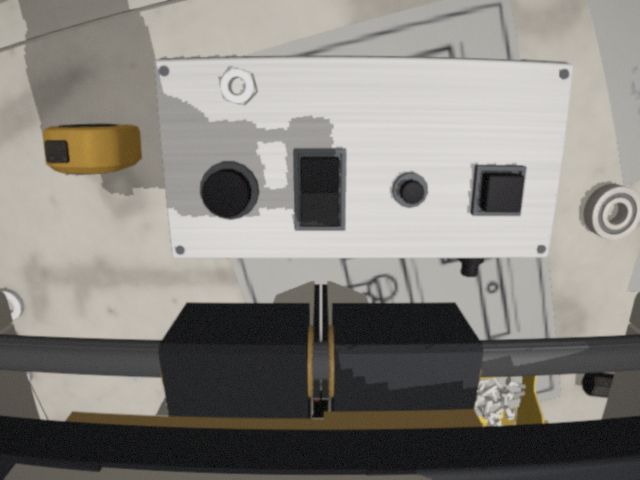

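The wrist view agrees: large button (231,193), rocker (320,190), small button (410,190), key (502,189). The shut fingers sit in the rocker's column. Going down over the rocker's rear end.

Call:
{"op": "drive_tool", "data": {
  "deltas": [
    [0, [0, 0, 0.04], [0, 0, 0]],
    [0, [0, 0, 0.08], [0, 0, 0]],
    [0, [0, 0, 0.11], [0, 0, 0]],
    [0, [0, 0, 0.11], [0, 0, 0]],
    [0, [0, 0, 0.116], [0, 0, 0]],
    [0, [0, 0, 0.121], [0, 0, 0]],
    [0, [0, 0, 0.124], [0, 0, 0]],
    [0, [0, 0, 0.124], [0, 0, 0]]
  ]
}}

```text
t: 3.1
tcp_pos: [0.5552, -0.053, 0.0726]
eef_rot: [0.09, 0.996, 0.0, 0.0]
contact_force: [0.1, 0.9, 0.3]
grip_width: 0.0005
grasp_force: 0.0
```

```bash
python3 -c "
from h import *
to([.556,-.055,.069])"
```

```text
t 3.1 tcp [ 0.5552 -0.053   0.0726] F [0.09 0.9  0.34] grip 0.0005
z [ 9.e-04  2.e-04 -1.e+00] yaw y -10.37
delta tool mm [-1.2 -1.9  3.6]
```

Call:
{"op": "drive_tool", "data": {
  "deltas": [
    [0, [-0.001, -0.002, 0.001], [0, 0, 0]],
    [0, [-0.001, -0.002, 0.003], [0, 0, 0]],
    [0, [-0.001, -0.002, 0.005], [0, 0, 0]],
    [0, [-0.001, -0.002, 0.006], [0, 0, 0]],
    [0, [-0.001, -0.002, 0.006], [0, 0, 0]],
    [0, [-0.001, -0.002, 0.006], [0, 0, 0]]
  ]
}}

```text
t: 3.7
tcp_pos: [0.5554, -0.0553, 0.066]
eef_rot: [0.09, 0.996, 0.0, -0.0]
contact_force: [0.3, -0.2, 0.4]
grip_width: 0.0004
grasp_force: 0.0
```

Call:
{"op": "drive_tool", "data": {
  "deltas": [
    [0, [0, 0, 0.001], [0, 0, 0]],
    [0, [0, 0, 0.002], [0, 0, 0]],
    [0, [0, 0, 0.002], [0, 0, 0]],
    [0, [0, 0, 0.002], [0, 0, 0]]
  ]
}}

```text
t: 4.1
tcp_pos: [0.5554, -0.0553, 0.064]
eef_rot: [0.09, 0.996, 0.0, -0.0]
contact_force: [-0.3, -1.2, -0.2]
grip_width: 0.0005
grasp_force: 0.0
```

```bash
python3 - <<'E'
from h import *
to([.556,-.055,.069])
for c in ["scene","wrist"]:
    i=robot.camera_info(c)
    pic,d=robot.grab_frame(c)
    cv2.imwrite(f"pics/{c}2.png",pic[:,:,::-1])
E
```

```text
t 4.1 tcp [ 0.5554 -0.0553  0.064 ] F [-0.26 -1.18 -0.23] grip 0.0005
z [-1.e-04  0.e+00 -1.e+00] yaw y -10.38
delta tool mm [-0.5  0.4 -5. ]
```

View pics/scene2.png

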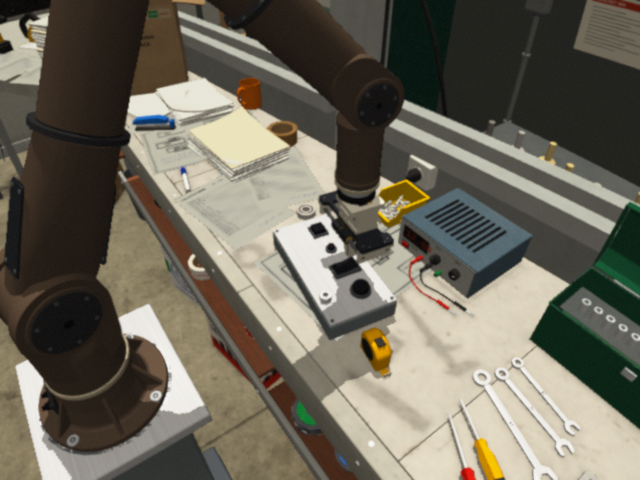

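The scene view shows the gripper at about (360,225), rearward of the rocker (345,267), and there is still no contact force. I'll check the wrist view.

View pics/wrist2.png

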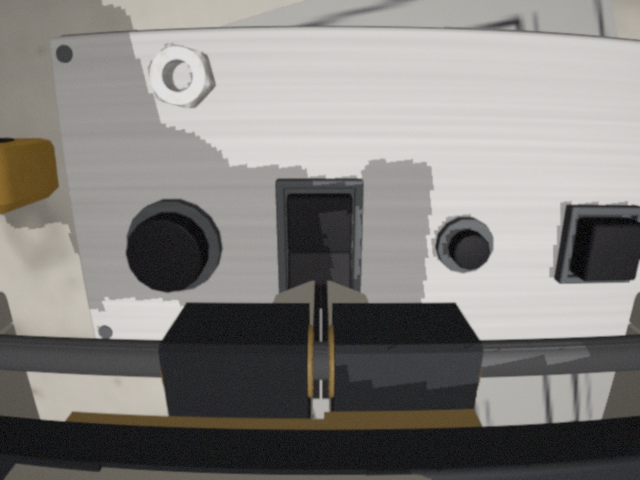

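```bash
python3 - <<'E'
from h import *
i=robot.camera_info("wrist"); s=robot.state()
f=240/np.tan(np.radians(i["fovy"])/2)
p=R.from_quat(i["orientation"]).inv().apply(s["tcp_pos"]-i["origin"])
x=p[:2]/p[2]; x=x*(1+i["k1"]*(x@x))
print(i, "tcp px",x*f+[i["cx"],i["cy"]], p)
pic,d=robot.grab_frame("wrist")
# fingertip geometry in depth near that pixel
for v in range(150,340,10): print(v, d[v,312:330:4].round(3), world("wrist",[[320,v]],[d[v,320]],i).round(3))
for n in ["rocker","big"]:
    for o in find("wrist",n,d)[:1]: print(n,*o[:4],o[4].min(0).round(3),o[4].max(0).round(3))
E
```

```text
{'fovy': 58.34125834289728, 'cx': 320.4169643865666, 'cy': 232.60289800485202, 'k1': -0.10438656183100774, 'origin': array([ 0.47687041, -0.04062138,  0.25342149]), 'orientation': array([0.7600974 , 0.63288224, 0.09465421, 0.1129274 ])} tcp px [319.63305834 277.31501399] [-0.00037319  0.02128569  0.20444921]
150 [0.195 0.195 0.195 0.195 0.195] [[ 0.497 -0.044  0.056]]
160 [0.195 0.196 0.196 0.197 0.197] [[ 0.502 -0.045  0.056]]
170 [0.199 0.198 0.198 0.196 0.199] [[ 0.507 -0.046  0.055]]
180 [0.193 0.192 0.192 0.193 0.193] [[ 0.51  -0.047  0.063]]
190 [0.197 0.199 0.198 0.198 0.197] [[ 0.515 -0.048  0.059]]
200 [0.186 0.187 0.186 0.186 0.187] [[ 0.517 -0.048  0.071]]
210 [0.187 0.189 0.187 0.188 0.188] [[ 0.521 -0.049  0.071]]
220 [0.191 0.19  0.189 0.19  0.189] [[ 0.526 -0.05   0.071]]
230 [0.192 0.192 0.192 0.191 0.191] [[ 0.531 -0.051  0.069]]
240 [0.194 0.192 0.194 0.193 0.192] [[ 0.536 -0.051  0.069]]
250 [0.194 0.194 0.195 0.195 0.195] [[ 0.54  -0.052  0.069]]
260 [0.196 0.194 0.195 0.195 0.195] [[ 0.544 -0.053  0.071]]
270 [0.195 0.195 0.195 0.195 0.195] [[ 0.549 -0.054  0.072]]
280 [0.195 0.195 0.195 0.195 0.195] [[ 0.553 -0.055  0.073]]
290 [0.163 0.165 0.195 0.167 0.163] [[ 0.557 -0.055  0.074]]
300 [0.154 0.157 0.195 0.157 0.154] [[ 0.562 -0.056  0.075]]
310 [0.147 0.149 0.218 0.15  0.147] [[ 0.577 -0.059  0.056]]
320 [0.14  0.143 0.22  0.143 0.143] [[ 0.582 -0.06   0.056]]
330 [0.089 0.138 0.222 0.138 0.094] [[ 0.588 -0.061  0.056]]
rocker 0.7 [318. 239.] 5847 [ 0.5341 -0.0517  0.0705] [ 0.513 -0.071  0.057] [ 0.558 -0.034  0.1  ]
big 0.61 [169. 250.] 5229 [ 0.5267 -0.119   0.0754] [ 0.51  -0.15   0.055] [ 0.55  -0.103  0.078]
```

The depth through the wrist camera shows why there was no contact. The rocker's rear end is still raised (z 0.075), and the visible fingertips' front edge (312-328, 285) works out at z ≈ 0.10. That puts the real tips about 36 mm above the reported TCP. I'll keep lowering gently, going by force.

Call:
{"op": "drive_tool", "data": {
  "deltas": [
    [0, [0, 0, 0.005], [0, 0, 0]],
    [0, [0, 0, 0.01], [0, 0, 0]],
    [0, [0, 0, 0.014], [0, 0, 0]],
    [0, [0, 0, 0.017], [0, 0, 0]],
    [0, [0, 0, 0.019], [0, 0, 0]],
    [0, [0, 0, 0.019], [0, 0, 0]],
    [0, [0, 0, 0.019], [0, 0, 0]]
  ]
}}

```text
t: 5.05
tcp_pos: [0.5555, -0.0553, 0.0451]
eef_rot: [0.091, 0.996, 0.0, 0.0]
contact_force: [0.2, 0.1, -0.1]
grip_width: 0.0005
grasp_force: 0.0
```

```bash
python3 - <<'E'
from h import *
to([.556,-.055,.038])
i=robot.camera_info("wrist")
pic,d=robot.grab_frame("wrist"); cv2.imwrite("pics/w3.png",cv2.resize(pic[200:360,200:440,::-1],None,fx=3,fy=3))
for u in (290,305,312,330,345): 
  P=world("wrist",[[u,v] for v in range(270,305,5)],d[range(270,305,5),u],i); print(u,P[:,[0,2]].round(3).tolist())
print(robot.camera_info("top")["origin"])
E
```

```text
t 5.05 tcp [ 0.5555 -0.0553  0.0451] F [ 0.19  0.13 -0.13] grip 0.0005
z [ 1.e-04  0.e+00 -1.e+00] yaw y -10.39
delta tool mm [-0.4  0.4  7.1]
290 [[0.54, 0.07], [0.542, 0.07], [0.544, 0.071], [0.545, 0.072], [0.542, 0.085], [0.542, 0.09], [0.542, 0.093]]
305 [[0.541, 0.07], [0.543, 0.07], [0.545, 0.072], [0.542, 0.082], [0.543, 0.086], [0.543, 0.089], [0.543, 0.094]]
312 [[0.541, 0.07], [0.543, 0.071], [0.545, 0.071], [0.543, 0.082], [0.543, 0.086], [0.544, 0.089], [0.543, 0.094]]
330 [[0.543, 0.07], [0.545, 0.071], [0.547, 0.071], [0.545, 0.081], [0.545, 0.085], [0.545, 0.09], [0.545, 0.094]]
345 [[0.544, 0.069], [0.546, 0.069], [0.548, 0.07], [0.55, 0.072], [0.546, 0.084], [0.546, 0.09], [0.546, 0.093]]
[0.40862645 0.03156552 0.95322835]
```

View pics/w3.png

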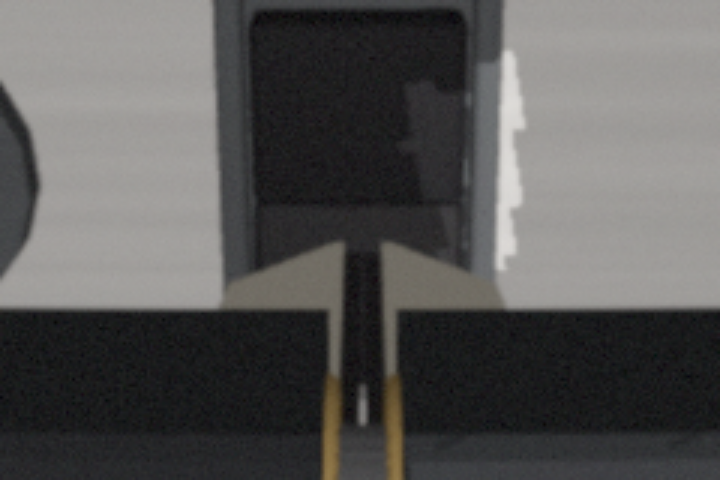

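Tips are at about z 0.080 (crop (345,242), full frame row 281), just above the rocker's rear half. That confirms a 35–36 mm offset, so I'll press down in small steps.

Call:
{"op": "drive_tool", "data": {
  "deltas": [
    [0, [0, 0, 0.004], [0, 0, 0]],
    [0, [0, 0, 0.006], [0, 0, 0]],
    [0, [0, 0, 0.007], [0, 0, 0]],
    [0, [0, 0, 0.008], [0, 0, 0]],
    [0, [0, 0, 0.009], [0, 0, 0]],
    [0, [0, 0, 0.009], [0, 0, 0]]
  ]
}}

```text
t: 5.7
tcp_pos: [0.5568, -0.0554, 0.0382]
eef_rot: [0.091, 0.996, 0.0, 0.001]
contact_force: [-4.5, 0.1, 26.1]
grip_width: 0.0004
grasp_force: 13.3
```

```bash
python3 - <<'E'
from h import *
to([.556,-.055,.038])
i=robot.camera_info("wrist")
pic,d=robot.grab_frame("wrist"); cv2.imwrite("pics/w4.png",cv2.resize(pic[180:360,200:440,::-1],None,fx=3,fy=3))
for u in (300,320,340): 
  P=world("wrist",[[u,v] for v in range(205,305,6)],d[range(205,305,6),u],i); print(u,(P[:,[0,2]]*1000).round(0).astype(int).tolist())
E
```

```text
t 5.7 tcp [ 0.5568 -0.0554  0.0382] F [-4.45  0.06 26.14] grip 0.0004
z [ 2.9e-03  6.0e-04 -1.0e+00] yaw y -10.4
delta tool mm [0.9 0.3 0.2]
300 [[516, 57], [515, 74], [516, 76], [518, 77], [521, 76], [523, 75], [526, 74], [529, 73], [531, 72], [534, 71], [537, 71], [540, 69], [542, 69], [545, 69], [544, 78], [543, 84], [543, 89]]
320 [[518, 58], [516, 73], [517, 77], [519, 78], [522, 77], [524, 76], [527, 74], [530, 73], [533, 73], [535, 72], [538, 71], [541, 71], [544, 69], [546, 69], [549, 69], [551, 69], [554, 69]]
340 [[519, 59], [517, 74], [519, 76], [521, 77], [523, 76], [526, 75], [528, 75], [531, 73], [534, 73], [537, 71], [540, 70], [542, 70], [545, 69], [548, 69], [547, 77], [546, 83], [547, 88]]
```

View pics/w4.png

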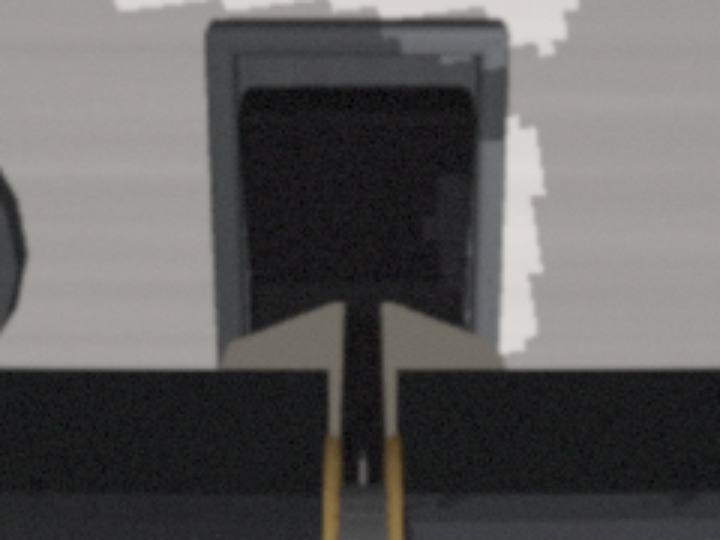

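The rocker is over: its rear half lies level at z 0.069 and the front end has risen to 0.077 (crop (360,90)). The stop holds it at 26 N, and real contact is at TCP + 31 mm. Lifting and crossing to the key.

Call:
{"op": "drive_tool", "data": {
  "deltas": [
    [0, [0, 0, -0.03], [0, 0, 0]],
    [0, [0, 0, -0.06], [0, 0, 0]],
    [0, [0.005, 0.04, -0.06], [0, 0, 0]],
    [0, [0.01, 0.08, -0.06], [0, 0, 0]],
    [0, [0.015, 0.12, -0.06], [0, 0, 0]],
    [0, [0.0155, 0.14, -0.06], [0, 0, 0]],
    [0, [0.0155, 0.14, -0.06], [0, 0, 0]],
    [0, [0.0155, 0.14, -0.06], [0, 0, 0]]
  ]
}}

```text
t: 6.55
tcp_pos: [0.5647, 0.0851, 0.0955]
eef_rot: [0.09, 0.996, -0.0, -0.001]
contact_force: [-0.6, -1.3, -0.5]
grip_width: 0.0003
grasp_force: 0.0
```

```bash
python3 - <<'E'
from h import *
to([.566,.085,.045])
i=robot.camera_info("wrist")
pic,d=robot.grab_frame("wrist")
for n in ["key","rocker"]:
  m=robot.masks_of("wrist",n)
  for k in m[:1]:
    v,u=np.nonzero(k["mask"]&(d>0)); P=world("wrist",np.c_[u,v],d[v,u],i); 
    q=P[P[:,2]>.066]; print(n,k["confidence"],k["centre"],len(q),np.median(q,0).round(4),q.min(0).round(3),q.max(0).round(3))
E
```

```text
t 6.55 tcp [0.5647 0.0851 0.0955] F [-0.59 -1.26 -0.47] grip 0.0003
z [-1.4e-03 -7.0e-04 -1.0e+00] yaw y -10.33
delta tool mm [-1.3  0.2 50.5]
key 0.63 [320.6, 254.9] 2678 [0.5632 0.0856 0.073 ] [0.55  0.069 0.066] [0.581 0.101 0.127]
rocker 0.6 [71.0, 259.1] 4433 [ 0.5393 -0.0505  0.0705] [ 0.513 -0.072  0.066] [ 0.569 -0.034  0.078]
```

Call:
{"op": "drive_tool", "data": {
  "deltas": [
    [0, [-0.001, 0, 0.025], [0, 0, 0]],
    [0, [-0.001, 0, 0.045], [0, 0, 0]],
    [0, [-0.001, 0, 0.052], [0, 0, 0]],
    [0, [-0.001, 0, 0.056], [0, 0, 0]],
    [0, [-0.001, 0, 0.059], [0, 0, 0]],
    [0, [-0.001, 0, 0.062], [0, 0, 0]],
    [0, [-0.001, 0, 0.063], [0, 0, 0]],
    [0, [-0.001, 0, 0.063], [0, 0, 0]]
  ]
}}

```text
t: 7.5
tcp_pos: [0.567, 0.0846, 0.0345]
eef_rot: [0.091, 0.996, 0.0, 0.001]
contact_force: [-5.1, -3.0, 12.8]
grip_width: 0.0007
grasp_force: 6.6
```

Call:
{"op": "drive_tool", "data": {
  "deltas": [
    [0, [0, 0, 0.0015], [0, 0, 0]],
    [0, [0, 0, 0.0015], [0, 0, 0]],
    [0, [0, 0, 0.0015], [0, 0, 0]]
  ]
}}

```text
t: 7.8
tcp_pos: [0.5671, 0.0847, 0.0343]
eef_rot: [0.091, 0.996, 0.001, 0.001]
contact_force: [-9.9, -4.2, 28.5]
grip_width: 0.0005
grasp_force: 14.5
```

The key is hard against its stop: TCP 0.0343 + 0.031 = 0.065, as expected. Lifting and crossing to the large button, with a check on the key.

Call:
{"op": "drive_tool", "data": {
  "deltas": [
    [0, [0, 0, -0.03], [0, 0, 0]],
    [0, [0, 0, -0.065], [0, 0, 0]],
    [0, [0, -0.04, -0.065], [0, 0, 0]],
    [0, [0, -0.085, -0.065], [0, 0, 0]],
    [0, [0, -0.13, -0.065], [0, 0, 0]],
    [0, [0, -0.175, -0.065], [0, 0, 0]],
    [0, [0, -0.209, -0.065], [0, 0, 0]],
    [0, [0, -0.209, -0.065], [0, 0, 0]]
  ]
}}

```text
t: 8.6
tcp_pos: [0.528, -0.1268, 0.0975]
eef_rot: [0.094, 0.996, -0.001, 0.001]
contact_force: [0.1, 0.2, -0.5]
grip_width: 0.0004
grasp_force: 0.0
```

```bash
python3 - <<'E'
from h import *
pic,d=robot.grab_frame("top")
for n in ["key","rocker","big"]:
    for o in find("top",n,d): 
        print(n,*o[:4],o[4].max(0).round(3))
i=robot.camera_info("wrist"); s0=robot.state()["tcp_pos"]
pic,d=robot.grab_frame("wrist")
for n in ["big","rocker"]:
  for k in robot.masks_of("wrist",n)[:1]:
    v,u=np.nonzero(k["mask"]&(d>0)); P=world("wrist",np.c_[u,v],d[v,u],i); 
    q=P[(P[:,2]>.066)&(P[:,2]<.08)]; print(n,k["confidence"],k["centre"],len(q),np.median(q,0).round(4),q.min(0).round(3),q.max(0).round(3))
to([.528,-.1205,.045])
E
```

```text
key 0.6 [295. 219.] 231 [0.5657 0.0857 0.0652] [0.581 0.102 0.069]
rocker 0.28 [335. 248.] 10362 [0.51   0.0131 0.0554] [0.65  0.157 0.585]
big 0.66 [317.2, 255.8] 3263 [ 0.5253 -0.1209  0.0755] [ 0.51  -0.139  0.066] [ 0.542 -0.104  0.078]
rocker 0.87 [445.4, 254.7] 4862 [ 0.5387 -0.0536  0.0708] [ 0.513 -0.072  0.066] [ 0.569 -0.035  0.078]
t 8.95 tcp [ 0.5292 -0.1191  0.0965] F [ 0.2   0.01 -0.72] grip 0.0004
z [ 3.e-04  4.e-04 -1.e+00] yaw y -10.25
delta tool mm [ 1.  -1.7 51.5]
```

Key top now measures z 0.065, so it's fully in, and the tool is over the large button. Pressing and holding.

Call:
{"op": "drive_tool", "data": {
  "deltas": [
    [0, [0.001, -0.0015, 0.025], [0, 0, 0]],
    [0, [0.001, -0.0015, 0.045], [0, 0, 0]],
    [0, [0.001, -0.0015, 0.052], [0, 0, 0]],
    [0, [0.001, -0.0015, 0.056], [0, 0, 0]],
    [0, [0.001, -0.0015, 0.059], [0, 0, 0]],
    [0, [0.001, -0.0015, 0.061], [0, 0, 0]],
    [0, [0.001, -0.0015, 0.0625], [0, 0, 0]],
    [0, [0.001, -0.0015, 0.0625], [0, 0, 0]]
  ]
}}

```text
t: 9.75
tcp_pos: [0.5275, -0.1211, 0.0363]
eef_rot: [0.09, 0.996, 0.001, 0.0]
contact_force: [-10.2, 4.1, 25.1]
grip_width: 0.0004
grasp_force: 12.7
```

Call:
{"op": "drive_tool", "data": {
  "deltas": [
    [0, [0, 0, 0], [0, 0, 0]],
    [0, [0, 0, 0.0005], [0, 0, 0]],
    [0, [0, 0, 0.0005], [0, 0, 0]]
  ]
}}

```text
t: 10.05
tcp_pos: [0.5276, -0.1211, 0.0362]
eef_rot: [0.09, 0.996, 0.001, 0.0]
contact_force: [-11.7, 5.0, 31.1]
grip_width: 0.0005
grasp_force: 15.5
```

```bash
python3 - <<'E'
from h import *
to([.528,-.1205,.036])
i=robot.camera_info("wrist")
pic,d=robot.grab_frame("wrist")
for n in ["big","rocker","small"]:
  for k in robot.masks_of("wrist",n)[:1]:
    v,u=np.nonzero(k["mask"]&(d>0)); P=world("wrist",np.c_[u,v],d[v,u],i); 
    q=P[(P[:,2]>.0645)&(P[:,2]<.08)]; print(n,k["confidence"],k["centre"],len(q),np.percentile(q,[10,50,90],axis=0).round(4).tolist())
E
```

```text
t 10.05 tcp [ 0.5276 -0.1211  0.0362] F [-11.75   5.02  31.07] grip 0.0005
z [ 0.0011  0.0017 -1.    ] yaw y -10.37
delta tool mm [-0.3  0.7  0.2]
big 0.79 [320.3, 276.6] 1081 [[0.5119, -0.1303, 0.0656], [0.5152, -0.12, 0.067], [0.5216, -0.1093, 0.0679]]
rocker 0.63 [497.2, 287.8] 5714 [[0.517, -0.0627, 0.0694], [0.5298, -0.0516, 0.0725], [0.5483, -0.0406, 0.0763]]
small 0.84 [626.5, 296.7] 514 [[0.5455, 0.0072, 0.0652], [0.5501, 0.009, 0.0684], [0.5562, 0.0127, 0.0707]]
```

The large button's top is at 0.067 and firmly on its stop, the rocker and key are still set, and the small button is still up. Handing in while holding.

```bash
python3 -c "
from plant import robot
print(robot.hand_in())"
```

```text
the job is handed in; nothing more can be done
None
```

I pressed the rocker over, then the key fully in, and handed the job in at about 10 s with the large round button held against its stop. The small button and the loose parts were never touched. The hand-in returned no verdict.

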